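Make up two microscopy kits

ROBOT

A 6-joint arm with a two-finger parallel gripper is mounted at the origin on the work surface. World frame = base frame: x ahead of the robot, y to its left, z up, the work surface at z = 0. Lengths are in mm, angles in rad, forces in N, time in s.
With the tool pointing down it reaches from about 250 to 725 mm from the base axis. Payload 9.7 kg.
Tool frame: the origin (TCP) lies on the front face of the gripper's body, between the roots of the fingers; the fingertips stand 73 mm ahead of it and the grasp point (between the pads) lies 54 mm ahead of it; z points along the fingers, y is the line along which they close (so a half turn about z gives the same grasp; the last joint's range is limited). The gripper opens to 85 mm and grips with 20 to 120 N. Pads are 22 mm wide; open, the fingers measure 114 mm over their backs; the gripper's body (76 mm by 85 mm) begins 54 mm behind the grasp point. The pads swing forward as they close: fully open they stand 13 mm farther back than shut.
Start: joints at [0, 0.087, 0.176, 1.66, 0, 1.571], TCP at [549.997, -0, 303.884] pointing down, gripper open.
Joint ranges: [-3.13, 3.13], [-0.85, 1.81], [-1.15, 1.24], [-2.2, 2.28], [-1.44, 1.52], [-3.14, 3.14]. Speed limits (rad/s): [2.22, 2.22, 2.57, 3.14, 3.14, 3.14].

INTERFACE

Orientations are given as a 3x3 rotation matrix whose columns are the frame's x, y, z axes.
In Python, from rig import r gives the robot as it stands.
- The arm moves only by the tool jog_arm, never from a script. Its argument "plan" is one flat list of numbers, 5 for each row, row after row: the gripper command: -1 is shut, 1 is fully open, values between are in proportion, then the shift along the tool's x, y, z scaled (see below), then the turn about the tool's z scaled (see below). A call has exactly 5 rows; each row is the pose to reach, as a shift and turn from the pose commanded when the call began, along the tool's axes at that moment; what a row does not reach only later rows make up. The controller multiplies each number of a shift by 120 mm and each number of a turn by 0.5 rad. A row lasts 1/12 s, in which the tool goes at most 41.7 mm and 7.16 degrees, less where a joint would pass 70% of its speed; a pose out of reach is approached as far as the arm can. A call with a number of a shift or a turn outside -1 to 1 is refused whole. A call with a gripper value outside its range is refused whole. The fingers move at their own pace and stop on an object; the grip force is fixed at half the most. Time passes only in rows, so rows that repeat a pose let the fingers close, or fill a call up. It gives the time, the measured TCP pose, the force, the opening and the grip force at its end, in the units of the state.
- r.observe(): the state, without advancing time (a new reading comes with each control period).
- r.camera(name): name is "scene" or "side" or "wrist"; returns (picture, depth): 480x640x3 uint8, blue, green, red; 480x640 float32, mm along the optical axis (not along the pixel's ray), 0 where there is no reading.
- r.camera_model(name): a dict with "camera_matrix" (3x3 intrinsics, pixels), "dist" ([k1, k2, p1, p2, k3] as OpenCV has them; the pictures are not rectified), "position" and "rotation" of the camera in the world; the wrist camera has in their place "mount" (4x4, takes a point from camera to tool coordinates, whose origin is the TCP and whose axes are the flange's). Camera axes: x right, y up, looking along -z (the intrinsics and any distortion apply to the point x, -y, -z); pixel columns grow to the right and rows downward; lengths in mm; the calibration is good to about 2 mm. A picture is of the moment at which its call begins: read the wrist's pose just before it. camera_model takes no time and is no camera call.
- r.finish_job(): hands the job in; it is judged then, once.
The state is a dict: "time_s": time; "joint_pos": joint angles; "joint_velocities": joint speeds; "tau": joint torques, N m; "tcp_pos": TCP position; "tcp_rot": TCP orientation; "wrist_force": force on the tool from outside, world axes, zero at the start; "torque": the same for the moment, N m; "finger_gap": finger opening in mm; "grip_force": force on a finger pad.
Only numpy, scipy, OpenCV 4.12 (cv2) and the standard library are available. Lean on these libraries where they do the work, as an engineer would, in place of code of your own. Each camera call takes 0.05 s, during which the arm holds its last target. There are 200 camera calls.

TASK

Make up the two microscopy kits from the stock on the blue mat: the white tray gets the amber bottle, the green-lidded pot and the purple slide box; the red tray gets the black-capped white bottle and the blue-lidded pot. Set each bottle and pot upright in a square bay of its own and lay the slide box flat, lid up, in the long bay; set everything down, do not drop it. Leave the spare red-capped bottle and the spare yellow-lidded pot standing where they are.

Things in the scene. Friction and masses are not known exactly. Their poses are not given: they have to be found in the camera images.
- amber_bottle_mid (a point): Amber brown bottle with a white cap and a plain paper label, 65 mm tall, body 32 mm across and straight-sided up to 46 mm, 23 mm cap from 52 mm up, about 45 g. Stands upright on the mat at the start. The point is on its axis half-way up (32.5 mm above its foot), z up along its axis
- saline_bottle_mid (a point): White bottle with a black cap and a plain paper label, 65 mm tall, body 32 mm across and straight-sided up to 46 mm, 23 mm cap from 52 mm up, about 45 g. Stands upright on the mat at the start. The point is on its axis half-way up (32.5 mm above its foot), z up along its axis
- green_pot_mid (a point): Specimen pot with a green lid, 50 mm tall, cream body 41 to 43 mm across up to 33 mm, then the screw lid 46 mm across and 17 mm high, about 50 g. Stands upright on the mat at the start. The point is on its axis half-way up (25 mm above its foot), z up along its axis
- blue_pot_mid (a point): Specimen pot with a blue lid, 50 mm tall, cream body 41 to 43 mm across up to 33 mm, then the screw lid 46 mm across and 17 mm high, about 50 g. Stands upright on the mat at the start. The point is on its axis half-way up (25 mm above its foot), z up along its axis
- slide_box_mid (a point): Closed purple slide box with a white paper patch on its lid, 84 mm long (its x) by 38 mm wide (its y) by 32 mm tall, about 90 g, the lid latched. Lies flat on the mat, lid up, at the start. The point is at its centre, 16 mm above its underside, z up
- tray_white: White divided kit tray, 189 (x) x 157 (y) x 18 mm high, rim lip 5 mm wider all round; floor, walls and dividers 3 mm thick, all walls 18 mm high. Fixed, does not shift. Origin: centre of underside, z up. Two square bays 90 x 90 mm inside, centres x = -46.5 and +46.5, y = -30.5 mm; one long bay 183 (x) x 58 (y) mm inside, centre x = 0, y = +46.5 mm. Empty at the start
- tray_red: Red divided kit tray, 189 (x) x 157 (y) x 18 mm high, rim lip 5 mm wider all round; floor, walls and dividers 3 mm thick, all walls 18 mm high. Fixed, does not shift. Origin: centre of underside, z up. Two square bays 90 x 90 mm inside, centres x = -46.5 and +46.5, y = -30.5 mm; one long bay 183 (x) x 58 (y) mm inside, centre x = 0, y = +46.5 mm. Empty at the start
- spare_bottle_mid (a point): Spare stock, not wanted in either kit: white bottle with a red cap and a plain paper label, 65 mm tall, body 32 mm across and straight-sided up to 46 mm, 23 mm cap from 52 mm up, about 45 g. Stands upright on the mat at the start. The point is on its axis half-way up (32.5 mm above its foot), z up along its axis
- spare_pot_mid (a point): Spare stock, not wanted in either kit: specimen pot with a yellow lid, 50 mm tall, cream body 41 to 43 mm across up to 33 mm, then the screw lid 46 mm across and 17 mm high, about 50 g. Stands upright on the mat at the start. The point is on its axis half-way up (25 mm above its foot), z up along its axis

How it is judged:
By the outcome, as a careful person would: the job done as asked, in the order asked, and still so for the second after the job is handed in, with the robot touching nothing.
It also fails if it takes over 112 s, if anything falls off the work surface, if the arm or the gripper's body presses on something with over 40 N, if the wrist force passes 120 N, or if a joint passes its speed limit or range.

## Working session

There is one attempt and no reset: what is moved stays moved. The work goes in short steps, Python scripts to look and compute and a tool call to move; the robot and the scene stay as the last step left them, time stands still between calls to the robot, and variables do not carry over. Pictures are saved under pics/ and viewed, at most 14 in all, crops included, and the job is handed in when it is done.

Besides the shell and the picture viewer there is one more tool, called after ">>>" as name(argument=value, ...) on one line, values as JSON. jog_arm: Moves the arm, as the interface text tells. Shifts and turns lie within -1 to 1; 1 stands for 120 mm of shift or 0.5 rad of turn. Its arguments: {"type":"object","properties":{"plan":{"type":"array","items":{"type":"number"}}},"required":["plan"]}

```bash
mkdir -p pics; ls
python3 - <<'E'
from rig import r
import cv2
s=r.observe(); print(s['time_s'],s['tcp_pos'],s['tcp_rot'],s['finger_gap'])
for n in ['scene','side']:
    p,d=r.camera(n); cv2.imwrite(f'pics/{n}0.png',p)
    import numpy as np; np.save(f'{n}0.npy',d)
    m=r.camera_model(n); print(n,m)
print(r.camera_model('wrist'))
E
```

```text
pics
0.0 [ 5.49859828e+02 -1.33657826e-02  3.03178390e+02] [[ 4.88266244e-05  9.99999082e-01 -1.35415497e-03]
 [ 9.99999998e-01 -4.88653021e-05 -2.85291586e-05]
 [-2.85953036e-05 -1.35415358e-03 -9.99999083e-01]] 85.76174146636532
scene {'camera_matrix': array([[462.320181  ,   0.        , 321.95258855],
       [  0.        , 462.320181  , 239.872957  ],
       [  0.        ,   0.        ,   1.        ]]), 'dist': array([-0.01160771,  0.        ,  0.        ,  0.        ,  0.        ]), 'position': array([1144.89491078, -317.62229147,  714.83947049]), 'rotation': array([[ 0.46384522, -0.63105905,  0.62178138],
       [ 0.885683  ,  0.31421607, -0.34180973],
       [ 0.02032842,  0.709248  ,  0.7046659 ]])}
side {'camera_matrix': array([[550.55962865,   0.        , 316.84723764],
       [  0.        , 550.55962865, 238.06916867],
       [  0.        ,   0.        ,   1.        ]]), 'dist': array([-0.16620067,  0.        ,  0.        ,  0.        ,  0.        ]), 'position': array([ 302.2246492 , -559.67224548,  805.25847706]), 'rotation': array([[ 0.89991473,  0.34322917, -0.26897437],
       [-0.43599244,  0.6968848 , -0.56944022],
       [-0.00800435,  0.62971844,  0.77678222]])}
{'camera_matrix': array([[338.09485756,   0.        , 323.65850987],
       [  0.        , 338.09485756, 238.31898478],
       [  0.        ,   0.        ,   1.        ]]), 'dist': array([-0.00177505,  0.        ,  0.        ,  0.        ,  0.        ]), 'mount': array([[ 9.82805122e-04,  9.47632225e-01,  3.19362179e-01,
         8.10919602e+01],
       [ 9.99999487e-01, -1.00978119e-03, -8.11098721e-05,
        -1.04105459e-01],
       [ 2.45623591e-04,  3.19362094e-01, -9.47632731e-01,
        -7.17787770e+01],
       [ 0.00000000e+00,  0.00000000e+00,  0.00000000e+00,
         1.00000000e+00]])}
```

View pics/scene0.png

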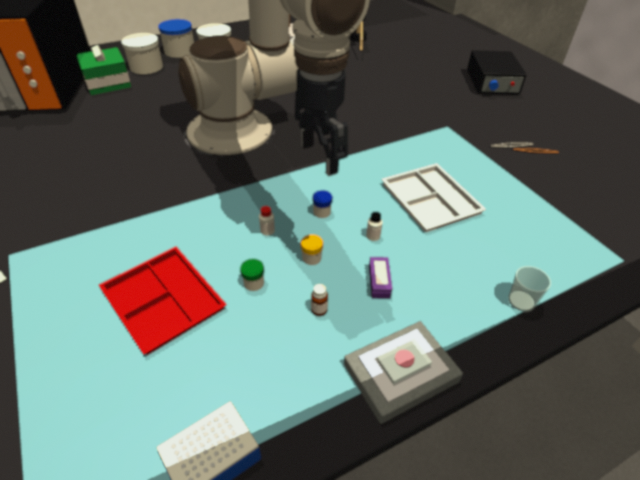

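View pics/side0.png

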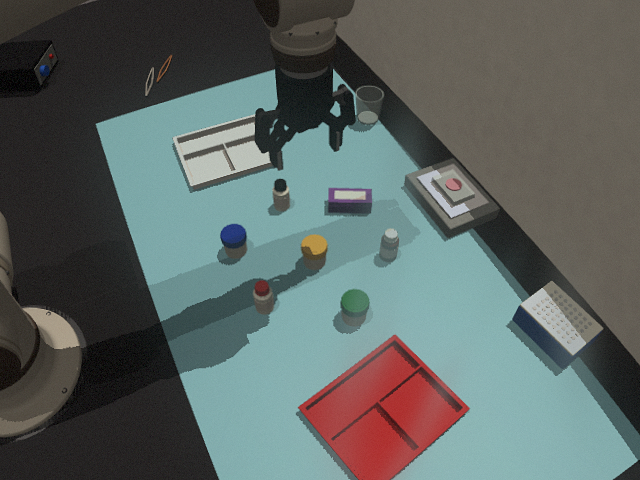

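The scene and side views show everything. In scene pixels, the caps are: red (265,211), blue (322,197), black (375,216), yellow (312,242), green (252,268), amber bottle (319,290), and the box lid is at (379,272). The red tray is on the left and the white tray on the right.

```bash
cat > h.py <<'E'
from rig import r
import numpy as np, cv2
def cam(n):
    m=r.camera_model(n)
    if n=='wrist':
        s=r.observe(); T=m['mount']; R=np.array(s['tcp_rot'])
        return m,R@T[:3,3]+s['tcp_pos'],R@T[:3,:3]
    return m,np.array(m['position']),np.array(m['rotation'])
def pt(c,uv,z):
    m,p,R=c
    q=cv2.undistortPoints(np.array([[uv]],float),m['camera_matrix'],m['dist'])[0,0]
    d=R@np.array([q[0],-q[1],-1]); t=(z-p[2])/d[2]
    return (p+t*d).round(1)
def proj(c,P):
    m,p,R=c
    q=(np.array(P,float)-p)@R; q=q*[1,-1,-1]
    return cv2.projectPoints(q.reshape(-1,1,3),np.zeros(3),np.zeros(3),m['camera_matrix'],m['dist'])[0].reshape(-1,2)
E
python3 - <<'E'
from h import *
S={'scene':dict(redcap=(265,210,65),blue=(322,197,50),black=(375,216,65),yellow=(312,242,50),green=(252,268,50),amber=(319,289,65),box=(379,272,32),
 rA=(100,288,18),rB=(177,249,18),rC=(225,302,18),rD=(150,350,18),wA=(382,185,18),wB=(437,165,18),wC=(483,208,18),wD=(427,229,18)),
'side':dict(redcap=(261,287,65),blue=(233,232,50),black=(280,185,65),yellow=(314,242,50),green=(355,298,50),amber=(390,235,65),box=(350,196,32),rA=(468,408,18),rB=(300,408,18),rX=(395,337,18),wA=(173,150,18),wB=(193,187,18))}
for n in S:
    c=cam(n); print(n)
    for k,(u,v,z) in S[n].items(): print(k,pt(c,(u,v),z)[:2])
E
```

```text
scene
redcap [437.7 -69. ]
blue [437.   68.5]
black [558.1 131.1]
yellow [554.7 -16.1]
green [ 566.2 -150.6]
amber [680.4 -65.4]
box [671.8  72.5]
rA [ 456.3 -421.4]
rB [ 419.4 -262.3]
rC [ 595.4 -219.1]
rD [ 635.8 -367.7]
wA [427.  239.8]
wB [419.5 413.5]
wC [603.9 404.9]
wD [603.2 243.8]
side
redcap [432.8 -68.9]
blue [435.1  73. ]
black [552.4 129.5]
yellow [555.4 -11.8]
green [ 564.7 -146.3]
amber [675.8 -67.1]
box [672.9  73. ]
rA [ 635.4 -379.4]
rB [ 409.9 -265.3]
rX [ 598.4 -223.8]
wA [402.7 375.4]
wB [408.5 247.2]
```

Run:
```python
from h import *
p,d=r.camera('wrist'); cv2.imwrite('pics/w0.png',p)
```

```text
(no output)
```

View pics/w0.png

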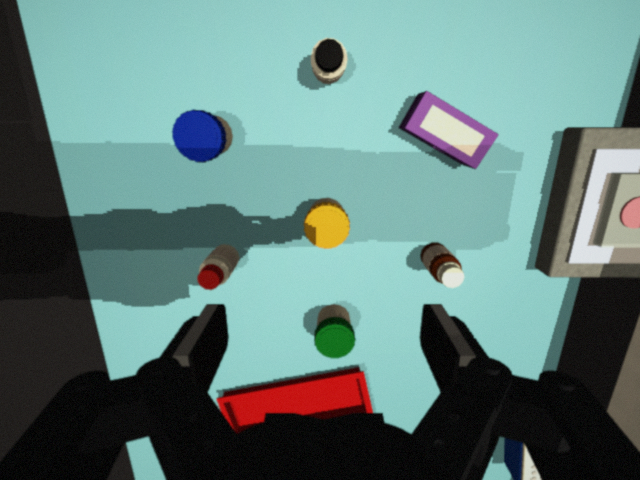

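The wrist view shows lid centres at blue (199,135), black (329,56), yellow (327,226), green (335,338), amber cap (452,275) and red cap (210,275). The box top is centred near (451,130), with its long axis running (416,107) to (487,151).

Run:
```python
from h import *
c=cam('wrist')
S=dict(redcap=(210,275,65),blue=(199,135,50),black=(329,56,65),yellow=(327,226,50),green=(335,338,50),amber=(452,275,65),box=(451,130,32),b1=(416,107,32),b2=(487,151,32),
 rX=(363,368,18),rB=(218,392,18))
for k,(u,v,z) in S.items(): print(k,pt(c,(u,v),z)[:2])
p=cv2.imread('pics/w0.png'); h=cv2.cvtColor(p,cv2.COLOR_BGR2HSV)
m=((h[...,0]>125)&(h[...,0]<160)&(h[...,1]>70)&(h[...,2]>40)).astype(np.uint8)
k=cv2.findContours(m,0,2)[0]; k=max(k,key=cv2.contourArea)
q=cv2.boxPoints(cv2.minAreaRect(k)); print(q); print([pt(c,a,32)[:2] for a in q])
cs=cam('side'); # edges of trays
print(proj(cs,[[600,-220,18]]))
a=cv2.imread('pics/scene0.png'); 
o=np.hstack([cv2.resize(a[235:365,80:240],None,fx=2.5,fy=2.5,interpolation=2),cv2.resize(a[155:285,370:530],None,fx=2.5,fy=2.5,interpolation=2)]); cv2.imwrite('pics/tr.png',o)
```

```text
redcap [435.4 -62.5]
blue [434.7  71.8]
black [553.8 134.2]
yellow [552.9 -15.4]
green [ 562.5 -147. ]
amber [678.5 -62.1]
box [672.5  76.1]
b1 [636.9  96.8]
b2 [710.4  56.5]
rX [ 600.1 -214.4]
rB [ 410.5 -253.2]
[[401.00742 127.57594]
 [424.18637  89.39887]
 [497.6179  133.98228]
 [474.43893 172.15936]]
[array([624. ,  78.3]), array([643.2, 112.2]), array([718.2,  72.5]), array([700.9,  35.8])]
[[394.66476683 334.79178906]]
```

View pics/tr.png

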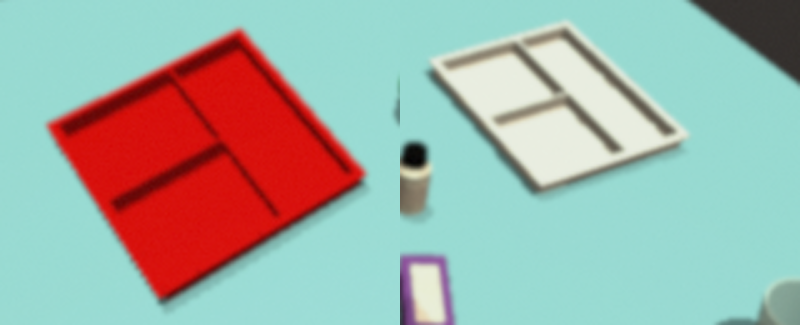

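The crop gives scene-pixel tray corners. Red: (99,285), (176,247), (226,306), (145,355). White: (382,180), (437,163), (486,209), (425,231). Both long bays are on the +y side.

Run:
```python
from h import *
from scipy.optimize import least_squares
c=cam('scene')
L=np.array([[-99.5,-83.5],[-99.5,83.5],[99.5,83.5],[99.5,-83.5]])
for n,q in dict(red=[(99.2,284.6),(176.4,246.6),(226.4,306.2),(144.8,355)],white=[(382,179.8),(437.2,163.4),(485.6,209),(425.2,231.4)]).items():
    W=np.array([pt(c,a,18)[:2] for a in q]); print(n,W.tolist())
    Rm=lambda t:np.array([[np.cos(t),-np.sin(t)],[np.sin(t),np.cos(t)]])
    s=least_squares(lambda v:(L@Rm(v[2]).T+v[:2]-W).ravel(),[500,0,0])
    print(s.x,s.fun.round(1)); 
    for b in [(-46.5,-30.5),(46.5,-30.5),(0,46.5)]: print(b,(Rm(s.x[2])@b+s.x[:2]).round())
```

```text
red [[446.8, -421.4], [411.9, -261.5], [605.9, -220.1], [641.6, -377.8]]
[ 5.26550000e+02 -3.20200000e+02  2.16659365e-01] [ 0.5 -1.7 -0.5  1.5 -0.1  2.8  0.1 -2.6]
(-46.5, -30.5) [ 488. -360.]
(46.5, -30.5) [ 579. -340.]
(0, 46.5) [ 517. -275.]
white [[409.5, 251.1], [414.1, 418.4], [609.4, 407.9], [607.7, 235.6]]
[ 5.10175000e+02  3.28250000e+02 -4.60798876e-02] [-2.6 -1.7  0.5 -2.2  4.  -0.8 -2.   4.7]
(-46.5, -30.5) [462. 300.]
(46.5, -30.5) [555. 296.]
(0, 46.5) [512. 375.]
```

>>> jog_arm(plan=[1,-0.533,1.0,0.8,0,1,-0.533,1.0,0.8,0,1,-0.533,1.0,0.8,0,1,-0.533,1.0,0.8,0,1,-0.533,1.0,0.8,0])

```text
time_s: 0.57
tcp_pos: [671.9, -66.4, 197.8]
tcp_rot: [[0.002, 1.0, -0.01], [1.0, -0.002, 0.0], [0.0, -0.01, -1.0]]
wrist_force: [0.2, 0.5, -2.0]
finger_gap: 85.5
grip_force: 0.0
```

Run:
```python
from h import *
r.camera('wrist')
c=cam('wrist'); s=r.observe(); print(s['tcp_pos'])
p,d=r.camera('wrist'); cv2.imwrite('pics/w1.png',p); np.save('w1.npy',d)
print(proj(c,[[678,-64,65],[678,-64,0]]))
```

```text
[670.38037197 -65.2442975  201.20029384]
[[337.21785385 252.53809514]
 [334.98916708 224.8107717 ]]
```

View pics/w1.png

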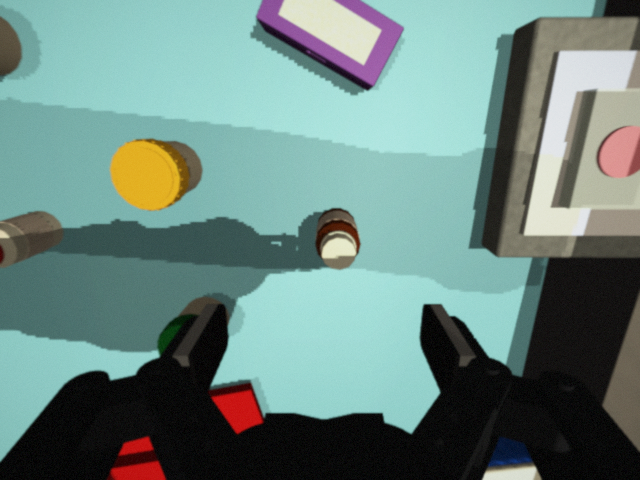

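Amber cap at (338,246), a few mm to +y of the estimate; descend.

>>> jog_arm(plan=[1,0.025,0.07,0.2,0,1,0.025,0.07,0.45,0,1,0.025,0.07,0.7,0,1,0.025,0.07,0.9,0,1,0.025,0.07,0.95,0])

```text
time_s: 1.08
tcp_pos: [676.5, -60.2, 91.4]
tcp_rot: [[-0.001, 1.0, -0.003], [1.0, 0.001, 0.0], [0.0, -0.003, -1.0]]
wrist_force: [-0.4, -0.2, -1.7]
finger_gap: 85.4
grip_force: 0.0
```

>>> jog_arm(plan=[-1,0,0,0,0,-1,0,0,0,0,-1,0,0,0,0,-1,0,0,0,0,-1,0,0,0,0])

```text
time_s: 1.5
tcp_pos: [679.3, -61.0, 96.5]
tcp_rot: [[0.0, 1.0, 0.004], [1.0, -0.0, -0.0], [-0.0, 0.004, -1.0]]
wrist_force: [0.2, 0.0, 4.0]
finger_gap: 30.2
grip_force: 58.9
```

>>> jog_arm(plan=[-1,0,0,0,0,-1,0,0,0,0,-1,0,0,0,0,-1,0,0,0,0,-1,0,0,0,0])

```text
time_s: 1.92
tcp_pos: [679.3, -61.0, 96.5]
tcp_rot: [[-0.0, 1.0, 0.004], [1.0, 0.0, -0.0], [-0.0, 0.004, -1.0]]
wrist_force: [-0.7, 1.8, 7.6]
finger_gap: 30.0
grip_force: 59.2
```

>>> jog_arm(plan=[-1,0,0,-0.1,0,-1,0,0,-0.3,0,-1,0,0,-0.55,0,-1,0,0,-0.75,0,-1,0,0,-0.8,0])

```text
time_s: 2.33
tcp_pos: [679.5, -61.1, 196.3]
tcp_rot: [[0.0, 1.0, 0.007], [1.0, -0.0, -0.001], [-0.001, 0.007, -1.0]]
wrist_force: [0.8, -0.2, 0.6]
finger_gap: 29.9
grip_force: 59.4
```

>>> jog_arm(plan=[-1,0.25,-0.15,0,0,-1,0.5,-0.3,0,0,-1,0.75,-0.45,0,0,-1,1,-0.6,0,0,-1,1,-0.6,0,0])

```text
time_s: 2.75
tcp_pos: [603.9, 63.1, 190.7]
tcp_rot: [[-0.004, 1.0, -0.001], [1.0, 0.004, 0.001], [0.001, -0.001, -1.0]]
wrist_force: [-0.9, -0.3, -0.7]
finger_gap: 30.2
grip_force: 59.6
```

>>> jog_arm(plan=[-1,0.25,-0.15,0,0,-1,0.5,-0.3,0,0,-1,0.75,-0.45,0,0,-1,1,-0.6,0,0,-1,1,-0.6,0,0])

```text
time_s: 3.17
tcp_pos: [531.9, 182.9, 190.5]
tcp_rot: [[-0.004, 1.0, -0.0], [1.0, 0.004, 0.001], [0.001, -0.0, -1.0]]
wrist_force: [-0.4, -0.1, -0.6]
finger_gap: 30.1
grip_force: 59.6
```

>>> jog_arm(plan=[-1,0.25,-0.15,0,0,-1,0.5,-0.3,0,0,-1,0.75,-0.45,0,0,-1,1,-0.6,0,0,-1,1,-0.6,0,0])

```text
time_s: 3.58
tcp_pos: [460.1, 302.7, 190.3]
tcp_rot: [[-0.004, 1.0, -0.0], [1.0, 0.004, 0.001], [0.001, -0.0, -1.0]]
wrist_force: [-0.3, 0.7, -0.3]
finger_gap: 29.7
grip_force: 59.7
```

Run:
```python
from h import *
s=r.observe(); print(s['tcp_pos'],s['wrist_force'])
p,d=r.camera('side'); q,_=r.camera('wrist'); a=r.observe(); print(a['tcp_pos'],a['wrist_force'])
cv2.imwrite('pics/s2.png',np.hstack([cv2.resize(p[60:260,140:400],None,fx=1.6,fy=1.6),cv2.resize(q[:,:],(384,320))]))
```

```text
[460.06086565 302.7279362  190.31665236] [-0.25691618  0.67837837 -0.27260069]
[461.97204237 299.84362078 190.21346578] [ 0.56762098 -0.35957968 -0.78775643]
```

View pics/s2.png

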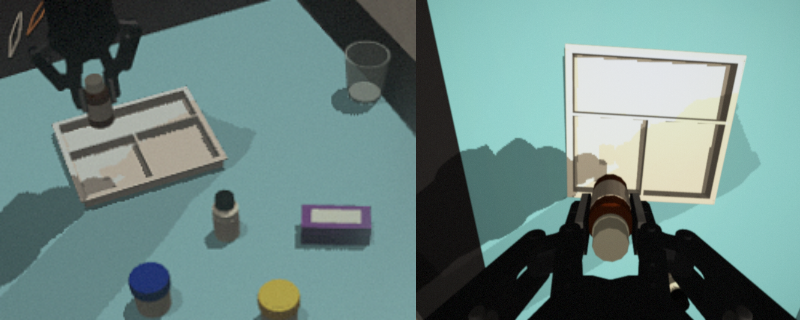

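The bottle is held upright. The wrist view shows the white tray with lip corners at about (250,66), (550,85), (502,306), (252,294) and the divider junction at (382,180).

Run:
```python
from h import *
c=cam('wrist')
for a in [(250,66),(550,85),(502,306),(252,294),(382,180)]: print(pt(c,a,18))
```

```text
[413.7 416.8  18. ]
[611.3 406.2  18. ]
[607.9 240.8  18. ]
[404.3 251.1  18. ]
[503.8 343.1  18. ]
```

>>> jog_arm(plan=[-1,0,0,0.2,0,-1,0,0,0.45,0,-1,0,0,0.62,0,-1,0,0,0.7,0,-1,0,0,0.73,0])

```text
time_s: 4.1
tcp_pos: [462.4, 297.7, 100.7]
tcp_rot: [[0.001, 1.0, -0.002], [1.0, -0.001, -0.002], [-0.002, -0.002, -1.0]]
wrist_force: [-1.2, -0.1, -0.7]
finger_gap: 29.9
grip_force: 59.6
```

>>> jog_arm(plan=[-1,0,0,0.005,0,-1,0,0,0.01,0,-1,0,0,0.015,0,-1,0,0,0.02,0,-1,0,0,0.025,0])

```text
time_s: 4.52
tcp_pos: [462.8, 299.2, 100.2]
tcp_rot: [[0.0, 1.0, 0.001], [1.0, -0.0, 0.001], [0.001, 0.001, -1.0]]
wrist_force: [0.1, -0.5, -1.0]
finger_gap: 29.8
grip_force: 59.7
```

>>> jog_arm(plan=[-1,0,0,0.005,0,-1,0,0,0.01,0,-1,0,0,0.01,0,-1,0,0,0.01,0,-1,0,0,0.01,0])

```text
time_s: 4.93
tcp_pos: [462.6, 299.3, 99.5]
tcp_rot: [[-0.0, 1.0, 0.001], [1.0, 0.0, 0.001], [0.001, 0.001, -1.0]]
wrist_force: [-3.1, -2.4, 8.0]
finger_gap: 30.2
grip_force: 60.5
```

>>> jog_arm(plan=[0.3,0,0,0,0,0.3,0,0,0,0,0.3,0,0,0,0,0.3,0,0,-0.1,0,0.3,0,0,-0.3,0])

```text
time_s: 5.35
tcp_pos: [461.2, 298.3, 132.2]
tcp_rot: [[-0.0, 1.0, -0.004], [1.0, -0.0, -0.003], [-0.003, -0.004, -1.0]]
wrist_force: [0.0, 0.8, 0.7]
finger_gap: 55.5
grip_force: 0.0
```

>>> jog_arm(plan=[0.3,0,0,-0.2,0,0.3,0,0,-0.45,0,1,-0.2,0.04,-0.45,0,1,-0.5,0.1,-0.45,0,1,-0.8,0.16,-0.45,0])

```text
time_s: 5.77
tcp_pos: [481.7, 202.7, 189.5]
tcp_rot: [[-0.002, 1.0, 0.002], [1.0, 0.002, 0.001], [0.001, 0.002, -1.0]]
wrist_force: [1.4, -0.1, 0.4]
finger_gap: 85.5
grip_force: 0.0
```

>>> jog_arm(plan=[1,-0.3,0.06,0,0,1,-0.6,0.12,0,0,1,-0.8,0.16,0,0,1,-1,0.2,0,0,1,-1,0.2,0,0])

```text
time_s: 6.18
tcp_pos: [506.1, 79.7, 189.0]
tcp_rot: [[0.003, 1.0, 0.001], [1.0, -0.003, -0.001], [-0.001, 0.001, -1.0]]
wrist_force: [-1.4, -0.3, -0.7]
finger_gap: 85.4
grip_force: 0.0
```

>>> jog_arm(plan=[1,-0.3,0.06,0,0,1,-0.6,0.12,0,0,1,-0.8,0.16,0,0,1,-1,0.2,0,0,1,-1,0.2,0,0])

```text
time_s: 6.6
tcp_pos: [530.2, -39.8, 188.7]
tcp_rot: [[0.003, 1.0, 0.001], [1.0, -0.003, -0.001], [-0.001, 0.001, -1.0]]
wrist_force: [0.1, -0.2, -0.2]
finger_gap: 85.3
grip_force: 0.0
```

>>> jog_arm(plan=[1,-0.3,0.1,0,0,1,-0.6,0.2,0,0,1,-0.925,0.28,0,0,1,-0.925,0.28,0,0,1,-0.925,0.28,0,0])

```text
time_s: 7.02
tcp_pos: [563.4, -149.0, 188.2]
tcp_rot: [[0.002, 1.0, -0.0], [1.0, -0.002, 0.0], [0.0, -0.0, -1.0]]
wrist_force: [-0.1, 1.1, 0.5]
finger_gap: 85.3
grip_force: 0.0
```

Run:
```python
from h import *
r.camera('wrist');c=cam('wrist'); s=r.observe(); print(s['tcp_pos'])
p,d=r.camera('wrist'); q,_=r.camera('side')
cv2.imwrite('pics/w3.png',np.hstack([cv2.resize(p,None,fx=.8,fy=.8),cv2.resize(q[60:252,150:342],None,fx=1.5,fy=2)]))
P=proj(c,[[563,-148,50]]);print(P, P*.8)
```

```text
[ 563.21826665 -147.87815772  188.22276818]
[[323.52998406 253.28274365]] [[258.82398724 202.62619492]]
```

View pics/w3.png

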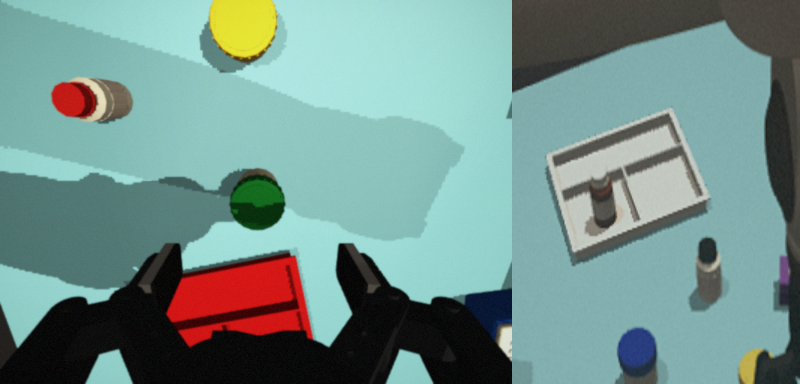

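The green lid is within 1 mm of the prediction, and the amber bottle stands upright in its bay. Grasp the pot.

>>> jog_arm(plan=[1,0,0,0.2,0,1,0,0,0.45,0,1,0,0,0.65,0,1,0,0,0.76,0,1,0,0,0.8,0])

```text
time_s: 7.58
tcp_pos: [562.1, -146.5, 90.0]
tcp_rot: [[-0.001, 1.0, -0.003], [1.0, 0.002, 0.001], [0.001, -0.003, -1.0]]
wrist_force: [-0.9, 0.6, -0.4]
finger_gap: 85.5
grip_force: 0.0
```

>>> jog_arm(plan=[-1,0,0,0,0,-1,0,0,0,0,-1,0,0,0,0,-1,0,0,0,0,-1,0,0,0,0])

```text
time_s: 8.0
tcp_pos: [564.2, -148.1, 94.2]
tcp_rot: [[-0.0, 1.0, 0.003], [1.0, 0.0, -0.001], [-0.001, 0.003, -1.0]]
wrist_force: [-0.5, 0.4, 7.5]
finger_gap: 44.3
grip_force: 60.9
```

>>> jog_arm(plan=[-1,0,0,0,0,-1,0,0,0,0,-1,0,0,0,0,-1,0,0,0,0,-1,0,0,0,0])

```text
time_s: 8.42
tcp_pos: [564.2, -148.1, 94.2]
tcp_rot: [[-0.0, 1.0, 0.003], [1.0, 0.0, -0.001], [-0.001, 0.003, -1.0]]
wrist_force: [0.3, 1.4, 6.2]
finger_gap: 44.8
grip_force: 60.9
```

>>> jog_arm(plan=[-1,0,0,-0.1,0,-1,0,0,-0.3,0,-1,0,0,-0.55,0,-1,0,0,-0.8,0,-1,0,0,-0.9,0])

```text
time_s: 8.83
tcp_pos: [564.1, -148.3, 205.8]
tcp_rot: [[0.0, 1.0, 0.006], [1.0, -0.0, -0.002], [-0.002, 0.006, -1.0]]
wrist_force: [0.1, -0.2, 0.5]
finger_gap: 44.9
grip_force: 61.1
```

>>> jog_arm(plan=[-1,0.15,0,0,0,-1,0.4,0,0,0,-1,0.7,0,0,0,-1,1,0,0,0,-1,1,0,0,0])

```text
time_s: 9.25
tcp_pos: [563.0, -23.4, 200.7]
tcp_rot: [[-0.004, 1.0, 0.0], [1.0, 0.004, 0.002], [0.002, 0.0, -1.0]]
wrist_force: [0.6, -0.2, -0.4]
finger_gap: 44.3
grip_force: 61.1
```

>>> jog_arm(plan=[-1,0.25,0,0,0,-1,0.5,0,0,0,-1,0.75,0,0,0,-1,1,0,0,0,-1,1,0,0,0])

```text
time_s: 9.67
tcp_pos: [563.0, 95.9, 200.4]
tcp_rot: [[-0.003, 1.0, 0.0], [1.0, 0.003, 0.001], [0.001, 0.0, -1.0]]
wrist_force: [0.1, 0.3, -0.9]
finger_gap: 44.0
grip_force: 61.1
```

>>> jog_arm(plan=[-1,0.25,0,0,0,-1,0.5,0,0,0,-1,0.75,0,0,0,-1,1,0,0,0,-1,1,0,0,0])

```text
time_s: 10.08
tcp_pos: [563.0, 215.7, 200.2]
tcp_rot: [[-0.003, 1.0, 0.0], [1.0, 0.003, 0.001], [0.001, 0.0, -1.0]]
wrist_force: [-0.2, 0.5, -0.8]
finger_gap: 44.5
grip_force: 61.2
```

>>> jog_arm(plan=[-1,0.25,0,0,0,-1,0.5,-0.067,0,0,-1,0.65,-0.067,0,0,-1,0.7,-0.067,0,0,-1,0.7,-0.067,0,0])

```text
time_s: 10.5
tcp_pos: [555.2, 296.7, 200.0]
tcp_rot: [[-0.002, 1.0, -0.0], [1.0, 0.002, -0.0], [-0.0, -0.0, -1.0]]
wrist_force: [0.7, -0.6, -1.5]
finger_gap: 44.4
grip_force: 61.2
```

>>> jog_arm(plan=[-1,0,0,0.2,0,-1,0,0,0.45,0,-1,0,0,0.65,0,-1,0,0,0.79,0,-1,0,0,0.83,0])

```text
time_s: 10.92
tcp_pos: [554.3, 293.7, 97.3]
tcp_rot: [[0.001, 1.0, -0.004], [1.0, -0.001, -0.003], [-0.003, -0.004, -1.0]]
wrist_force: [-6.7, -3.6, 20.7]
finger_gap: 44.3
grip_force: 63.6
```

>>> jog_arm(plan=[-1,0,0,0,0,-1,0,0,0.005,0,-1,0,0,0.01,0,-1,0,0,0.015,0,-1,0,0,0.02,0])

```text
time_s: 11.33
tcp_pos: [555.6, 296.2, 99.1]
tcp_rot: [[-0.0, 1.0, 0.001], [1.0, 0.0, 0.001], [0.001, 0.001, -1.0]]
wrist_force: [0.5, 0.9, -1.8]
finger_gap: 44.2
grip_force: 61.4
```

>>> jog_arm(plan=[-1,0,0,0.005,0,-1,0,0,0.01,0,-1,0,0,0.015,0,-1,0,0,0.015,0,-1,0,0,0.015,0])

```text
time_s: 11.75
tcp_pos: [555.3, 296.2, 97.3]
tcp_rot: [[-0.0, 1.0, 0.001], [1.0, 0.0, 0.0], [0.0, 0.001, -1.0]]
wrist_force: [-0.9, -1.8, 5.2]
finger_gap: 44.5
grip_force: 61.9
```

>>> jog_arm(plan=[0.45,0,0,0,0,0.45,0,0,0,0,0.45,0,0,0,0,0.45,0,0,-0.1,0,0.45,0,0,-0.3,0])

```text
time_s: 12.17
tcp_pos: [553.9, 295.3, 130.0]
tcp_rot: [[0.0, 1.0, -0.005], [1.0, -0.0, -0.003], [-0.003, -0.005, -1.0]]
wrist_force: [-0.2, -0.0, -0.6]
finger_gap: 61.7
grip_force: 0.0
```

>>> jog_arm(plan=[0.45,0,0,-0.25,0,0.45,0,0,-0.5,0,1,-0.3,0.15,-0.5,0,1,-0.6,0.3,-0.5,0,1,-1,0.5,-0.5,0])

```text
time_s: 12.58
tcp_pos: [610.3, 186.3, 194.2]
tcp_rot: [[-0.002, 1.0, 0.002], [1.0, 0.002, 0.001], [0.001, 0.002, -1.0]]
wrist_force: [0.6, -0.3, -0.1]
finger_gap: 85.4
grip_force: 0.0
```

>>> jog_arm(plan=[1,-0.2,0.1,0,-0.2,1,-0.5,0.25,0,-0.4,1,-0.84,0.475,0,-0.6,1,-0.84,0.475,0,-0.8,1,-0.84,0.475,0,-1])

```text
time_s: 13.0
tcp_pos: [668.0, 82.8, 192.7]
tcp_rot: [[-0.48, 0.877, 0.0], [0.877, 0.48, -0.0], [-0.0, 0.0, -1.0]]
wrist_force: [0.3, 0.5, -0.1]
finger_gap: 85.3
grip_force: 0.0
```

>>> jog_arm(plan=[1,0,0,0,-0.2,1,0,0,0,-0.45,1,0,0,0,-0.7,1,0,0,0,-0.95,1,0,0,0,-1])

```text
time_s: 13.42
tcp_pos: [666.8, 85.9, 193.1]
tcp_rot: [[-0.845, 0.534, 0.0], [0.534, 0.845, 0.0], [-0.0, 0.0, -1.0]]
wrist_force: [-1.0, -1.1, -0.5]
finger_gap: 85.3
grip_force: 0.0
```

>>> jog_arm(plan=[1,0,0,0,-0.1,1,0,0,0,-0.16,1,0,0,0,-0.16,1,0,0,0,-0.16,1,0,0,0,-0.16])

```text
time_s: 13.83
tcp_pos: [666.8, 86.0, 192.7]
tcp_rot: [[-0.881, 0.472, 0.0], [0.472, 0.881, 0.0], [-0.0, 0.0, -1.0]]
wrist_force: [0.2, 0.2, 0.3]
finger_gap: 85.4
grip_force: 0.0
```

Run:
```python
from h import *
c=cam('wrist'); s=r.observe(); print(s['tcp_pos'],s['tcp_rot'])
p,d=r.camera('wrist'); q,_=r.camera('side')
cv2.imwrite('pics/w4.png',np.hstack([cv2.resize(p,None,fx=.8,fy=.8),cv2.resize(q[60:252,150:342],None,fx=1.5,fy=2)]))
R=np.array(s['tcp_rot'])
h=cv2.cvtColor(p,cv2.COLOR_BGR2HSV)
m=((h[...,0]>125)&(h[...,0]<160)&(h[...,1]>70)&(h[...,2]>90)).astype(np.uint8)
k=max(cv2.findContours(m,0,2)[0],key=cv2.contourArea)
W=np.array([pt(c,a[0],32)[:2] for a in k],np.float32); print(cv2.minAreaRect(W))
```

```text
[666.82652016  86.01502505 192.70147275] [[-8.81476794e-01  4.72227248e-01  2.97120701e-04]
 [ 4.72227283e-01  8.81476824e-01  5.35380209e-05]
 [-2.36622899e-04  1.87501024e-04 -9.99999954e-01]]
((676.0240478515625, 73.89163208007812), (38.441829681396484, 76.99365997314453), 62.41417694091797)
```

View pics/w4.png

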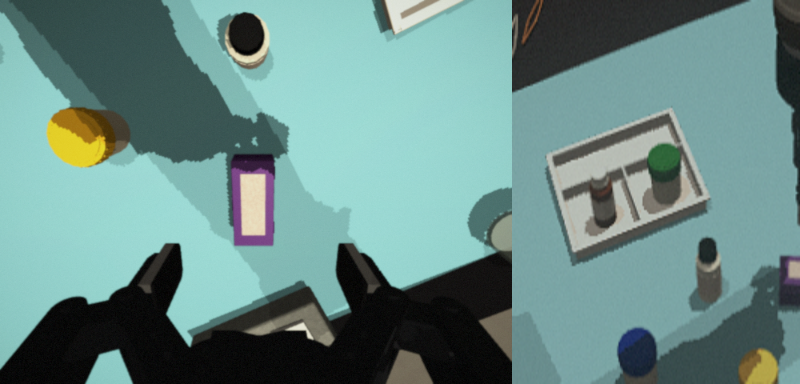

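Run:
```python
from h import *
d=np.load('w1.npy'); m=r.camera_model('wrist'); K=m['camera_matrix'];T=m['mount']
P=[]
v,u=np.mgrid[295:400,150:500]; z=d[295:400,150:500]
X=np.stack([(u-K[0,2])/K[0,0]*z,-(v-K[1,2])/K[1,1]*z,-z],-1)@T[:3,:3].T+T[:3,3]
k=(z>0)&(abs(X[...,1])<60)&(abs(X[...,0])<14)&(X[...,2]<130)
Q=X[k]; print(Q[:,2].max(), np.percentile(Q[:,2],[50,90,97,99]))
for s in (-1,1):
    q=Q[(Q[:,1]*s>0)]; i=np.argsort(-q[:,2])[:400:50]; print(q[i].round(1))
```

```text
58.27896969769047 [27.05947627 47.67310577 53.16974952 55.6919499 ]
[[ -0.8 -43.9  57.6]
 [  8.3 -43.9  55.7]
 [  0.9 -43.7  54.2]
 [ -0.8 -43.5  53. ]
 [ -8.8 -43.6  52.2]
 [  7.5 -43.5  51.3]
 [  6.6 -54.6  50.5]
 [ -0.  -43.8  49.7]]
[[  3.4  42.2  58.3]
 [  1.6  41.6  55.6]
 [-10.1  41.9  54.2]
 [ -9.9  41.6  53.1]
 [-11.2  41.9  52.2]
 [ 10.5  42.1  51.3]
 [ 10.5  43.1  50.5]
 [  5.8  52.8  49.7]]
```

>>> jog_arm(plan=[1,-0.086,-0.053,0.15,0,1,-0.086,-0.053,0.4,0,1,-0.086,-0.053,0.65,0,1,-0.086,-0.053,0.83,0,1,-0.086,-0.053,0.894,0])

```text
time_s: 14.35
tcp_pos: [671.2, 75.2, 80.8]
tcp_rot: [[-0.882, 0.472, -0.005], [0.472, 0.882, -0.001], [0.004, -0.003, -1.0]]
wrist_force: [-0.3, 0.1, -0.5]
finger_gap: 85.4
grip_force: 0.0
```

>>> jog_arm(plan=[-1,0,0,0,0,-1,0,0,0,0,-1,0,0,0,0,-1,0,0,0,0,-1,0,0,0,0])

```text
time_s: 14.77
tcp_pos: [673.9, 75.7, 87.4]
tcp_rot: [[-0.882, 0.471, 0.004], [0.471, 0.882, 0.0], [-0.003, 0.002, -1.0]]
wrist_force: [-0.2, 1.2, 9.2]
finger_gap: 36.5
grip_force: 62.9
```

>>> jog_arm(plan=[-1,0,0,0,0,-1,0,0,0,0,-1,0,0,0,0,-1,0,0,0,0,-1,0,0,0,0])

```text
time_s: 15.18
tcp_pos: [673.9, 75.7, 87.4]
tcp_rot: [[-0.882, 0.471, 0.004], [0.471, 0.882, 0.0], [-0.003, 0.002, -1.0]]
wrist_force: [0.5, 0.2, 5.6]
finger_gap: 37.1
grip_force: 62.4
```

>>> jog_arm(plan=[-1,0,0,-0.1,0,-1,0,0,-0.3,0,-1,0,0,-0.55,0,-1,0,0,-0.8,0,-1,0,0,-0.9,0])

```text
time_s: 15.6
tcp_pos: [673.7, 75.6, 199.0]
tcp_rot: [[-0.882, 0.471, 0.006], [0.471, 0.882, 0.001], [-0.005, 0.003, -1.0]]
wrist_force: [1.1, -0.2, 1.0]
finger_gap: 36.4
grip_force: 61.5
```

Run:
```python
from h import *
c=cam('wrist'); s=r.observe(); print(s['tcp_pos'],s['wrist_force'])
p,d=r.camera('wrist'); q,_=r.camera('side')
cv2.imwrite('pics/w5.png',np.hstack([cv2.resize(p,None,fx=.7,fy=.7),cv2.resize(q[30:254,250:474],None,fx=1.5,fy=1.5)]))
```

```text
[673.74427878  75.61877245 198.95569982] [ 1.08796223 -0.21538713  0.97261776]
```

View pics/w5.png

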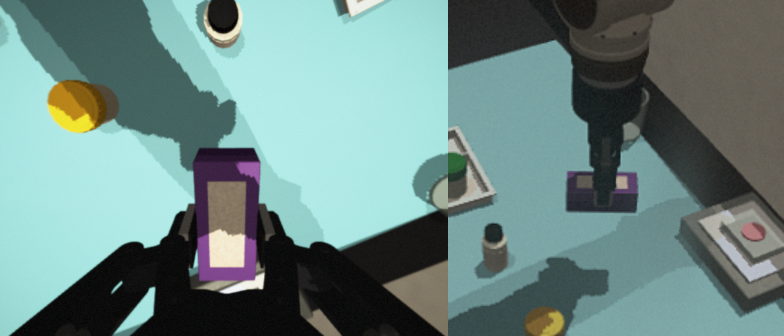

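>>> jog_arm(plan=[-1,0.15,0.1,0,0,-1,0.35,0.233,0,0,-1,0.55,0.366,0,0,-1,0.72,0.48,0,0,-1,0.787,0.524,0,0])

```text
time_s: 16.12
tcp_pos: [617.3, 177.7, 191.0]
tcp_rot: [[-0.883, 0.47, -0.003], [0.47, 0.883, -0.0], [0.003, -0.002, -1.0]]
wrist_force: [-0.5, -0.1, -1.1]
finger_gap: 37.0
grip_force: 61.5
```

>>> jog_arm(plan=[-1,0.15,0.1,0,0,-1,0.35,0.233,0,0,-1,0.55,0.366,0,0,-1,0.72,0.48,0,0,-1,0.787,0.524,0,0])

```text
time_s: 16.53
tcp_pos: [564.0, 277.4, 191.4]
tcp_rot: [[-0.883, 0.47, -0.002], [0.47, 0.883, -0.001], [0.002, -0.001, -1.0]]
wrist_force: [-0.5, 0.2, -0.9]
finger_gap: 36.6
grip_force: 61.5
```

>>> jog_arm(plan=[-1,0.15,0.1,0,0,-1,0.35,0.233,0,0,-1,0.55,0.366,0,0,-1,0.72,0.48,0,0,-1,0.787,0.524,0,0])

```text
time_s: 16.95
tcp_pos: [510.7, 377.1, 191.6]
tcp_rot: [[-0.883, 0.47, -0.001], [0.47, 0.883, -0.001], [0.001, -0.001, -1.0]]
wrist_force: [-0.6, -0.1, -1.4]
finger_gap: 37.0
grip_force: 61.5
```

>>> jog_arm(plan=[-1,0,0,0,-0.15,-1,0,0,0,-0.35,-1,0,0,0,-0.6,-1,0,0,0,-0.8,-1,0,0,0,-0.88])

```text
time_s: 17.37
tcp_pos: [512.4, 374.4, 191.9]
tcp_rot: [[-0.999, 0.045, -0.001], [0.045, 0.999, -0.001], [0.001, -0.001, -1.0]]
wrist_force: [-1.0, 0.5, -1.1]
finger_gap: 36.8
grip_force: 61.4
```

Run:
```python
from h import *
r.camera('wrist');r.camera('wrist');c=cam('wrist'); s=r.observe(); print(s['tcp_pos'],s['tcp_rot'])
p,d=r.camera('wrist'); cv2.imwrite('pics/w6.png',p)
```

```text
[512.39984026 374.50357249 192.01633007] [[-9.98701112e-01  5.09450948e-02 -8.28507402e-04]
 [ 5.09459577e-02  9.98700853e-01 -1.05602554e-03]
 [ 7.73631728e-04 -1.09686299e-03 -9.99999099e-01]]
```

View pics/w6.png

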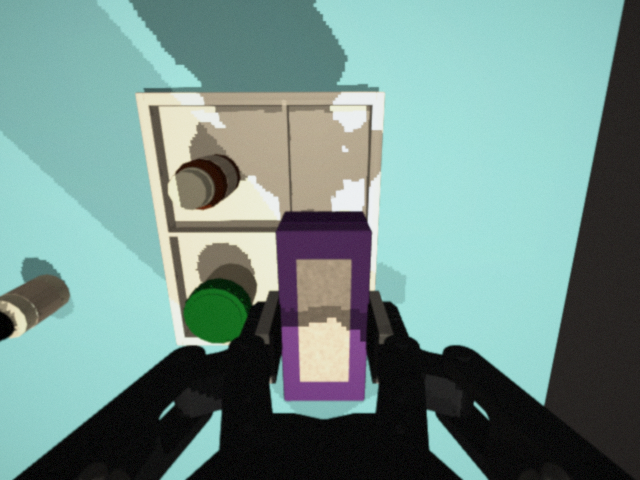

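Run:
```python
from h import *
c=cam('wrist')
for a in [(137,94),(384,93),(286,106),(277,222),(288,210),(286,103)]: print(a,pt(c,a,18))
t=-0.05; R=np.array([[np.cos(t),-np.sin(t)],[np.sin(t),np.cos(t)]])
print([R@b+[510,328.5] for b in ([-99.5,-83.5],[-99.5,83.5],[-97,16],[0,46.5])])
```

```text
(137, 94) [404.1 253.4  18. ]
(384, 93) [412.1 419.1  18. ]
(286, 106) [416.8 352.8  18. ]
(277, 222) [497.9 338.9  18. ]
(288, 210) [489.1 347.9  18. ]
(286, 103) [414.9 352.9  18. ]
[array([406.45108846, 250.0772806 ]), array([414.79760972, 416.86857409]), array([413.92089145, 349.32798359]), array([512.32403137, 374.94188711])]
```

>>> jog_arm(plan=[-1,0,0.018,0.15,0,-1,0,0.018,0.35,0,-1,0,0.018,0.55,0,-1,0,0.018,0.73,0,-1,0,0.018,0.8,0])

```text
time_s: 17.93
tcp_pos: [511.1, 376.3, 93.1]
tcp_rot: [[-0.999, 0.053, -0.004], [0.053, 0.999, -0.003], [0.004, -0.003, -1.0]]
wrist_force: [0.2, -0.5, -0.6]
finger_gap: 36.5
grip_force: 61.5
```

>>> jog_arm(plan=[-1,0,0,0,0,-1,0,0,0.008,0,-1,0,0,0.016,0,-1,0,0,0.024,0,-1,0,0,0.032,0])

```text
time_s: 18.35
tcp_pos: [512.6, 377.9, 94.4]
tcp_rot: [[-0.999, 0.051, 0.002], [0.051, 0.999, 0.001], [-0.002, 0.001, -1.0]]
wrist_force: [-0.4, -0.6, -1.6]
finger_gap: 36.7
grip_force: 61.5
```

>>> jog_arm(plan=[-1,0,0,0.007,0,-1,0,0,0.014,0,-1,0,0,0.02,0,-1,0,0,0.026,0,-1,0,0,0.03,0])

```text
time_s: 18.77
tcp_pos: [512.0, 377.6, 90.4]
tcp_rot: [[-0.999, 0.051, 0.0], [0.051, 0.999, 0.0], [-0.0, 0.0, -1.0]]
wrist_force: [-3.5, -2.1, 7.9]
finger_gap: 36.7
grip_force: 62.5
```

>>> jog_arm(plan=[0.18,0,0,0,0,0.18,0,0,0,0,0.18,0,0,0,0,0.18,0,0,-0.1,0,0.18,0,0,-0.3,0])

```text
time_s: 19.18
tcp_pos: [510.9, 376.7, 123.3]
tcp_rot: [[-0.999, 0.051, -0.004], [0.051, 0.999, -0.003], [0.004, -0.003, -1.0]]
wrist_force: [0.2, 0.4, -0.1]
finger_gap: 50.5
grip_force: 0.0
```

>>> jog_arm(plan=[0.18,0,0,-0.25,0,0.18,0,0,-0.55,0,1,0,0,-0.55,0.2,1,0,0,-0.55,0.45,1,0,0,-0.55,0.65])

```text
time_s: 19.6
tcp_pos: [512.3, 377.8, 193.5]
tcp_rot: [[-0.928, 0.373, 0.002], [0.373, 0.928, 0.001], [-0.001, 0.002, -1.0]]
wrist_force: [-0.2, 0.1, -0.1]
finger_gap: 83.9
grip_force: 0.0
```

>>> jog_arm(plan=[1,0,0,0,0.2,1,0,0,0,0.45,1,0,0,0,0.7,1,0,0,0,0.95,1,0,0,0,1])

```text
time_s: 20.02
tcp_pos: [512.1, 377.6, 192.5]
tcp_rot: [[-0.635, 0.773, 0.0], [0.773, 0.635, 0.0], [-0.0, 0.001, -1.0]]
wrist_force: [-0.4, 0.4, 0.1]
finger_gap: 85.3
grip_force: 0.0
```

>>> jog_arm(plan=[1,0,0,0,0.2,1,0,0,0,0.45,1,0,0,0,0.7,1,0,0,0,0.95,1,0,0,0,1])

```text
time_s: 20.43
tcp_pos: [512.1, 377.6, 192.5]
tcp_rot: [[-0.186, 0.982, 0.001], [0.982, 0.186, 0.0], [0.0, 0.001, -1.0]]
wrist_force: [0.7, -0.0, 0.6]
finger_gap: 85.5
grip_force: 0.0
```

>>> jog_arm(plan=[1,0,0,0,0.2,1,0,0,0,0.39,1,0,0,0,0.39,1,0,0,0,0.39,1,0,0,0,0.39])

```text
time_s: 20.85
tcp_pos: [512.1, 377.6, 192.0]
tcp_rot: [[-0.003, 1.0, 0.0], [1.0, 0.003, 0.0], [0.0, 0.0, -1.0]]
wrist_force: [0.5, 0.1, 0.7]
finger_gap: 85.3
grip_force: 0.0
```

>>> jog_arm(plan=[1,-0.2,0.035,0,0,1,-0.45,0.08,0,0,1,-0.7,0.12,0,0,1,-0.95,0.17,0,0,1,-1,0.175,0,0])

```text
time_s: 21.27
tcp_pos: [533.6, 254.1, 192.0]
tcp_rot: [[0.0, 1.0, 0.0], [1.0, -0.0, -0.001], [-0.001, 0.0, -1.0]]
wrist_force: [0.0, -0.3, -0.3]
finger_gap: 85.0
grip_force: 0.0
```

>>> jog_arm(plan=[1,-0.25,0.035,0,0,1,-0.5,0.08,0,0,1,-0.75,0.12,0,0,1,-1,0.175,0,0,1,-1,0.175,0,0])

```text
time_s: 21.68
tcp_pos: [554.8, 133.8, 192.0]
tcp_rot: [[0.001, 1.0, 0.001], [1.0, -0.001, -0.001], [-0.001, 0.001, -1.0]]
wrist_force: [-0.1, 0.1, -0.0]
finger_gap: 85.1
grip_force: 0.0
```

Run:
```python
from h import *
r.camera('wrist');c=cam('wrist'); s=r.observe(); print(s['tcp_pos'])
p,d=r.camera('wrist'); q,_=r.camera('scene')
cv2.imwrite('pics/w7.png',np.hstack([cv2.resize(p,None,fx=.75,fy=.75),cv2.resize(q[140:320,370:530],None,fx=2,fy=2)]))
P=proj(c,[[554,133,65]]);print(P*.75)
```

```text
[554.46644633 135.57802    191.85057391]
[[242.22875198 197.43093303]]
```

View pics/w7.png

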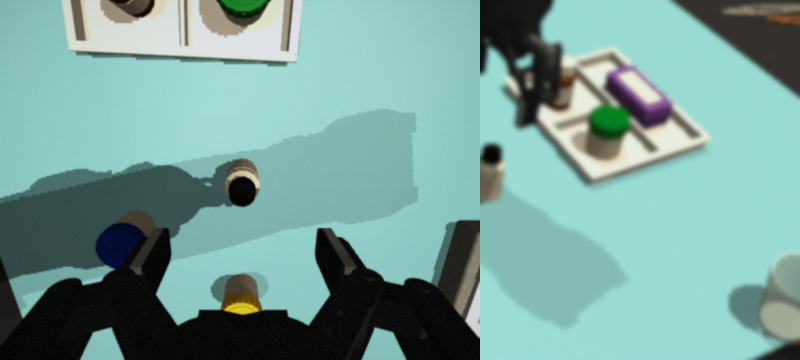

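The purple box lies in the long bay, with amber and green standing. The black cap is at (242,192), so y is about 136. Grasp it.

>>> jog_arm(plan=[1,-0.015,0,0.15,0,1,-0.015,0,0.4,0,1,-0.015,0,0.62,0,1,-0.015,0,0.77,0,1,-0.015,0,0.817,0])

```text
time_s: 22.25
tcp_pos: [552.3, 136.8, 90.2]
tcp_rot: [[-0.003, 1.0, -0.005], [1.0, 0.002, -0.001], [-0.001, -0.005, -1.0]]
wrist_force: [-0.3, -0.0, -0.4]
finger_gap: 85.6
grip_force: 0.0
```

>>> jog_arm(plan=[-1,0,0,0,0,-1,0,0,0,0,-1,0,0,0,0,-1,0,0,0,0,-1,0,0,0,0])

```text
time_s: 22.67
tcp_pos: [554.8, 136.1, 95.3]
tcp_rot: [[-0.0, 1.0, 0.002], [1.0, 0.0, 0.001], [0.001, 0.002, -1.0]]
wrist_force: [0.6, 0.0, 1.3]
finger_gap: 30.3
grip_force: 59.1
```

>>> jog_arm(plan=[-1,0,0,0,0,-1,0,0,0,0,-1,0,0,0,0,-1,0,0,0,0,-1,0,0,0,0])

```text
time_s: 23.08
tcp_pos: [554.8, 136.0, 95.3]
tcp_rot: [[-0.0, 1.0, 0.003], [1.0, 0.0, 0.001], [0.001, 0.003, -1.0]]
wrist_force: [-0.5, 0.8, 5.9]
finger_gap: 30.3
grip_force: 59.8
```

>>> jog_arm(plan=[-1,0,0,-0.1,0,-1,0,0,-0.3,0,-1,0,0,-0.55,0,-1,0,0,-0.8,0,-1,0,0,-0.9,0])

```text
time_s: 23.5
tcp_pos: [554.9, 135.9, 206.9]
tcp_rot: [[0.0, 1.0, 0.005], [1.0, -0.0, 0.001], [0.001, 0.005, -1.0]]
wrist_force: [0.5, -0.3, -0.2]
finger_gap: 30.0
grip_force: 59.4
```

>>> jog_arm(plan=[-1,-0.15,0,0,0,-1,-0.4,0,0,0,-1,-0.7,0.03,0,0,-1,-0.95,0.05,0,0,-1,-0.99,0.05,0,0])

```text
time_s: 23.92
tcp_pos: [560.1, 13.3, 201.9]
tcp_rot: [[0.003, 1.0, 0.0], [1.0, -0.003, -0.001], [-0.001, 0.0, -1.0]]
wrist_force: [0.4, 0.9, -1.2]
finger_gap: 30.0
grip_force: 59.3
```

>>> jog_arm(plan=[-1,-0.25,0,0,0,-1,-0.5,0,0,0,-1,-0.75,0.03,0,0,-1,-0.99,0.05,0,0,-1,-0.99,0.05,0,0])

```text
time_s: 24.33
tcp_pos: [566.1, -105.7, 201.6]
tcp_rot: [[0.003, 1.0, 0.0], [1.0, -0.003, -0.001], [-0.001, 0.0, -1.0]]
wrist_force: [0.2, 0.6, -0.3]
finger_gap: 30.3
grip_force: 59.4
```

>>> jog_arm(plan=[-1,-0.25,0,0,0,-1,-0.5,0,0,0,-1,-0.75,0.03,0,0,-1,-0.99,0.05,0,0,-1,-0.99,0.05,0,0])

```text
time_s: 24.75
tcp_pos: [572.0, -224.3, 201.3]
tcp_rot: [[0.003, 1.0, -0.0], [1.0, -0.003, -0.001], [-0.001, -0.0, -1.0]]
wrist_force: [-0.7, -0.7, -0.6]
finger_gap: 30.3
grip_force: 59.4
```

>>> jog_arm(plan=[-1,-0.25,0,0,0,-1,-0.5,0,0,0,-1,-0.75,0.03,0,0,-1,-0.95,0.05,0,0,-1,-0.99,0.05,0,0])

```text
time_s: 25.17
tcp_pos: [578.0, -342.1, 201.0]
tcp_rot: [[0.002, 1.0, -0.0], [1.0, -0.002, -0.0], [-0.0, -0.0, -1.0]]
wrist_force: [0.8, 0.5, -0.1]
finger_gap: 30.5
grip_force: 59.5
```

Run:
```python
from h import *
r.camera('wrist');r.camera('wrist');c=cam('wrist'); s=r.observe(); print(s['tcp_pos'])
p,d=r.camera('wrist'); cv2.imwrite('pics/w8.png',p)
h=cv2.cvtColor(p,cv2.COLOR_BGR2HSV)
t=.21; R=np.array([[np.cos(t),-np.sin(t)],[np.sin(t),np.cos(t)]])
for b in ([-99.5,83.5],[99.5,83.5],[99.5,-83.5],[0,16]):
    w=R@b+[526.5,-320]; print(w,proj(c,[[*w,18]]))
```

```text
[ 577.9378188  -339.80207251  201.05656485]
[ 411.77952235 -259.07617866] [[ 91.89343487 125.32904694]]
[ 606.40767438 -217.59265859] [[366.00939938  60.4224822 ]]
[ 641.22047765 -380.92382134] [[400.22130628 279.95582398]]
[ 523.1646416  -304.35150536] [[251.64780439 188.15100635]]
```

View pics/w8.png

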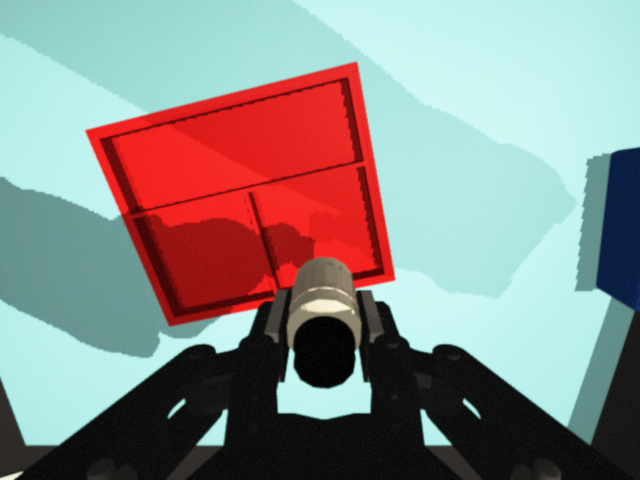

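The tray corners match to within ~5 mm (shift −x slightly). Lower the bottle.

>>> jog_arm(plan=[-1,0,-0.035,0.15,0,-1,0,-0.035,0.35,0,-1,0,-0.035,0.55,0,-1,0,-0.035,0.73,0,-1,0,-0.035,0.8,0])

```text
time_s: 25.73
tcp_pos: [573.0, -337.0, 102.4]
tcp_rot: [[-0.002, 1.0, -0.003], [1.0, 0.002, 0.002], [0.002, -0.003, -1.0]]
wrist_force: [-0.1, 0.5, -1.3]
finger_gap: 30.3
grip_force: 59.4
```

>>> jog_arm(plan=[-1,0,0,0,0,-1,0,0,0.008,0,-1,0,0,0.016,0,-1,0,0,0.024,0,-1,0,0,0.032,0])

```text
time_s: 26.15
tcp_pos: [574.3, -339.6, 103.0]
tcp_rot: [[-0.0, 1.0, 0.002], [1.0, 0.0, -0.001], [-0.001, 0.002, -1.0]]
wrist_force: [0.6, 0.0, 0.8]
finger_gap: 30.0
grip_force: 59.4
```

>>> jog_arm(plan=[-1,0,0,0.01,0,-1,0,0,0.018,0,-1,0,0,0.026,0,-1,0,0,0.032,0,-1,0,0,0.036,0])

```text
time_s: 26.57
tcp_pos: [573.8, -339.6, 98.3]
tcp_rot: [[0.0, 1.0, 0.0], [1.0, -0.0, -0.0], [-0.0, 0.0, -1.0]]
wrist_force: [-3.8, 1.9, 9.5]
finger_gap: 30.4
grip_force: 60.4
```

>>> jog_arm(plan=[-1,0,0,0,0,-1,0,0,0,0,-1,0,0,0.003,0,-1,0,0,0.003,0,-1,0,0,0.003,0])

```text
time_s: 26.98
tcp_pos: [573.8, -339.5, 98.3]
tcp_rot: [[0.0, 1.0, 0.001], [1.0, -0.0, -0.0], [-0.0, 0.001, -1.0]]
wrist_force: [-3.8, 1.8, 7.7]
finger_gap: 30.3
grip_force: 60.4
```

>>> jog_arm(plan=[0.3,0,0,0,0,0.3,0,0,0,0,0.3,0,0,0,0,0.3,0,0,-0.1,0,0.3,0,0,-0.3,0])

```text
time_s: 27.4
tcp_pos: [572.6, -338.7, 130.5]
tcp_rot: [[-0.0, 1.0, -0.005], [1.0, 0.0, 0.003], [0.003, -0.005, -1.0]]
wrist_force: [-0.5, -0.9, 0.4]
finger_gap: 55.4
grip_force: 0.0
```

>>> jog_arm(plan=[0.3,0,0,-0.2,0,0.3,0,0,-0.45,0,1,0.2,-0.07,-0.45,0,1,0.4,-0.14,-0.45,0,1,0.6,-0.2,-0.45,0])

```text
time_s: 27.82
tcp_pos: [549.6, -267.0, 188.4]
tcp_rot: [[0.001, 1.0, 0.001], [1.0, -0.001, -0.001], [-0.001, 0.001, -1.0]]
wrist_force: [0.4, 0.5, -0.0]
finger_gap: 85.3
grip_force: 0.0
```

>>> jog_arm(plan=[1,0.25,-0.085,0,0,1,0.5,-0.17,0,0,1,0.75,-0.25,0,0,1,1,-0.34,0,0,1,1,-0.34,0,0])

```text
time_s: 28.23
tcp_pos: [507.6, -143.7, 188.3]
tcp_rot: [[-0.003, 1.0, 0.0], [1.0, 0.003, 0.001], [0.001, 0.0, -1.0]]
wrist_force: [-0.1, 0.5, 0.8]
finger_gap: 85.6
grip_force: 0.0
```

>>> jog_arm(plan=[1,0.25,-0.085,0,0,1,0.5,-0.17,0,0,1,0.75,-0.25,0,0,1,1,-0.34,0,0,1,1,-0.34,0,0])

```text
time_s: 28.65
tcp_pos: [466.9, -24.1, 188.1]
tcp_rot: [[-0.003, 1.0, 0.0], [1.0, 0.003, 0.001], [0.001, 0.0, -1.0]]
wrist_force: [0.6, -0.2, 0.4]
finger_gap: 85.4
grip_force: 0.0
```

>>> jog_arm(plan=[1,0.25,-0.085,0,0,1,0.5,-0.17,0,0,1,0.75,-0.25,0,0,1,0.83,-0.28,0,0,1,0.83,-0.28,0,0])

```text
time_s: 29.07
tcp_pos: [434.4, 73.6, 187.8]
tcp_rot: [[-0.003, 1.0, 0.001], [1.0, 0.003, 0.0], [0.0, 0.001, -1.0]]
wrist_force: [0.3, -0.2, 0.1]
finger_gap: 85.3
grip_force: 0.0
```

Run:
```python
from h import *
r.camera('wrist');c=cam('wrist'); s=r.observe(); print(s['tcp_pos'])
p,d=r.camera('wrist'); q,_=r.camera('side')
cv2.imwrite('pics/w9.png',np.hstack([cv2.resize(p,None,fx=.75,fy=.75),cv2.resize(q[300:480,290:470],None,fx=1.7,fy=2)]))
P=proj(c,[[435,72,50]]);print(P*.75)
```

```text
[434.80613043  72.55206102 187.68544117]
[[242.87986708 190.54926869]]
```

View pics/w9.png

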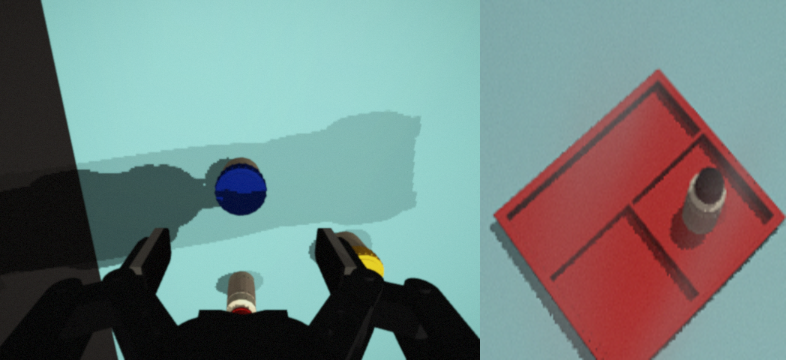

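The white bottle stands in its red bay. The blue lid at (241,189) is on target; grasp it.

>>> jog_arm(plan=[1,0,-0.005,0.2,0,1,0,-0.005,0.45,0,1,0,-0.005,0.65,0,1,0,-0.005,0.76,0,1,0,-0.005,0.8,0])

```text
time_s: 29.63
tcp_pos: [433.3, 70.7, 88.6]
tcp_rot: [[0.002, 1.0, -0.003], [1.0, -0.002, -0.001], [-0.001, -0.003, -1.0]]
wrist_force: [-0.4, 0.1, -0.0]
finger_gap: 85.3
grip_force: 0.0
```

>>> jog_arm(plan=[-1,0,0,0,0,-1,0,0,0,0,-1,0,0,0,0,-1,0,0,0,0,-1,0,0,0,0])

```text
time_s: 30.05
tcp_pos: [435.0, 72.1, 92.6]
tcp_rot: [[0.0, 1.0, 0.003], [1.0, -0.0, 0.0], [0.0, 0.003, -1.0]]
wrist_force: [-1.1, -0.8, 6.7]
finger_gap: 44.5
grip_force: 61.0
```

>>> jog_arm(plan=[-1,0,0,0,0,-1,0,0,0,0,-1,0,0,0,0,-1,0,0,0,0,-1,0,0,0,0])

```text
time_s: 30.47
tcp_pos: [435.0, 72.1, 92.6]
tcp_rot: [[0.0, 1.0, 0.003], [1.0, -0.0, -0.0], [-0.0, 0.003, -1.0]]
wrist_force: [0.3, -1.9, 6.2]
finger_gap: 44.2
grip_force: 61.0
```

>>> jog_arm(plan=[-1,0,0,-0.1,0,-1,0,0,-0.3,0,-1,0,0,-0.55,0,-1,0,0,-0.8,0,-1,0,0,-0.95,0])

```text
time_s: 30.88
tcp_pos: [434.5, 72.3, 209.3]
tcp_rot: [[-0.0, 1.0, 0.004], [1.0, 0.0, 0.001], [0.001, 0.004, -1.0]]
wrist_force: [1.1, -0.5, -0.6]
finger_gap: 44.0
grip_force: 61.1
```

>>> jog_arm(plan=[-1,-0.15,0,0,0,-1,-0.4,0.04,0,0,-1,-0.7,0.07,0,0,-1,-0.95,0.1,0,0,-1,-1,0.1,0,0])

```text
time_s: 31.3
tcp_pos: [446.3, -50.9, 206.3]
tcp_rot: [[0.002, 1.0, 0.001], [1.0, -0.002, -0.001], [-0.001, 0.001, -1.0]]
wrist_force: [-1.0, 0.2, 0.0]
finger_gap: 44.5
grip_force: 61.2
```

>>> jog_arm(plan=[-1,-0.25,0.02,0,0,-1,-0.5,0.05,0,0,-1,-0.75,0.07,0,0,-1,-1,0.1,0,0,-1,-1,0.1,0,0])

```text
time_s: 31.72
tcp_pos: [458.4, -171.3, 205.8]
tcp_rot: [[0.003, 1.0, 0.001], [1.0, -0.003, -0.001], [-0.001, 0.001, -1.0]]
wrist_force: [0.6, -0.5, -0.4]
finger_gap: 44.4
grip_force: 61.2
```

>>> jog_arm(plan=[-1,-0.25,0.02,0,0,-1,-0.5,0.05,0,0,-1,-0.75,0.07,0,0,-1,-1,0.1,0,0,-1,-1,0.1,0,0])

```text
time_s: 32.13
tcp_pos: [470.4, -291.2, 205.4]
tcp_rot: [[0.003, 1.0, 0.001], [1.0, -0.003, -0.001], [-0.001, 0.001, -1.0]]
wrist_force: [-0.2, -0.9, -0.9]
finger_gap: 44.3
grip_force: 61.2
```

>>> jog_arm(plan=[-1,-0.25,0.05,0,0,-1,-0.45,0.1,0,0,-1,-0.608,0.105,0,0,-1,-0.608,0.105,0,0,-1,-0.608,0.105,0,0])

```text
time_s: 32.55
tcp_pos: [482.7, -360.7, 205.3]
tcp_rot: [[0.001, 1.0, -0.0], [1.0, -0.001, 0.001], [0.001, -0.0, -1.0]]
wrist_force: [0.5, -0.3, -0.3]
finger_gap: 44.4
grip_force: 61.3
```

>>> jog_arm(plan=[-1,0,0,0.15,0,-1,0,0,0.35,0,-1,0,0,0.55,0,-1,0,0,0.76,0,-1,0,0,0.84,0])

```text
time_s: 32.97
tcp_pos: [481.8, -358.5, 101.3]
tcp_rot: [[-0.001, 1.0, -0.003], [1.0, 0.001, 0.003], [0.003, -0.003, -1.0]]
wrist_force: [-0.1, 0.5, -1.2]
finger_gap: 44.4
grip_force: 61.3
```

>>> jog_arm(plan=[-1,0,0,0,0,-1,0,0,0,0,-1,0,0,0.008,0,-1,0,0,0.016,0,-1,0,0,0.016,0])

```text
time_s: 33.38
tcp_pos: [483.1, -361.0, 103.6]
tcp_rot: [[-0.0, 1.0, 0.001], [1.0, 0.0, -0.001], [-0.001, 0.001, -1.0]]
wrist_force: [-0.8, 1.0, -0.3]
finger_gap: 44.1
grip_force: 61.3
```

Need about 8 mm more.

>>> jog_arm(plan=[-1,0,0,0.012,0,-1,0,0,0.024,0,-1,0,0,0.034,0,-1,0,0,0.04,0,-1,0,0,0.045,0])

```text
time_s: 33.8
tcp_pos: [482.6, -360.8, 96.7]
tcp_rot: [[0.0, 1.0, -0.0], [1.0, -0.0, 0.0], [0.0, -0.0, -1.0]]
wrist_force: [-0.1, 0.8, 0.1]
finger_gap: 44.5
grip_force: 61.3
```

>>> jog_arm(plan=[-1,0,0,0,0,-1,0,0,0.004,0,-1,0,0,0.008,0,-1,0,0,0.012,0,-1,0,0,0.012,0])

```text
time_s: 34.22
tcp_pos: [482.6, -360.9, 95.7]
tcp_rot: [[0.0, 1.0, 0.0], [1.0, -0.0, -0.0], [-0.0, 0.0, -1.0]]
wrist_force: [-1.1, 1.6, 2.0]
finger_gap: 44.5
grip_force: 61.6
```

Contact at the predicted height. Release, rise, and check everything.

>>> jog_arm(plan=[0.45,0,0,0,0,0.45,0,0,0,0,0.45,0,0,0,0,0.45,0,0,-0.1,0,0.45,0,0,-0.3,0])

```text
time_s: 34.63
tcp_pos: [481.5, -359.9, 129.4]
tcp_rot: [[0.0, 1.0, -0.004], [1.0, 0.0, 0.003], [0.003, -0.004, -1.0]]
wrist_force: [1.3, 0.5, -0.2]
finger_gap: 62.0
grip_force: 0.0
```

>>> jog_arm(plan=[0.45,0,0,-0.25,0,0.45,0,0,-0.5,0,0.45,0,0,-0.75,0,0.45,0,0,-1,0,0.45,0,0,-1,0])

```text
time_s: 35.05
tcp_pos: [483.6, -361.5, 259.2]
tcp_rot: [[0.0, 1.0, 0.007], [1.0, 0.0, -0.006], [-0.006, 0.007, -1.0]]
wrist_force: [1.0, -0.5, 0.3]
finger_gap: 62.1
grip_force: 0.0
```

>>> jog_arm(plan=[0.45,0.3,0,0,0,0.45,0.6,0,0,0,0.45,0.8,0,0,0,0.45,1,0,0,0,0.45,1,0,0,0])

```text
time_s: 35.47
tcp_pos: [482.5, -237.6, 252.7]
tcp_rot: [[-0.003, 1.0, 0.001], [1.0, 0.003, 0.0], [0.0, 0.001, -1.0]]
wrist_force: [-0.5, 0.0, -0.8]
finger_gap: 61.9
grip_force: 0.0
```

Run:
```python
from h import *
p,_=r.camera('scene'); cv2.imwrite('pics/end.png',cv2.resize(p[130:380,80:500],None,fx=1.9,fy=1.9))
print(r.observe()['time_s'])
```

```text
35.5167
```

View pics/end.png

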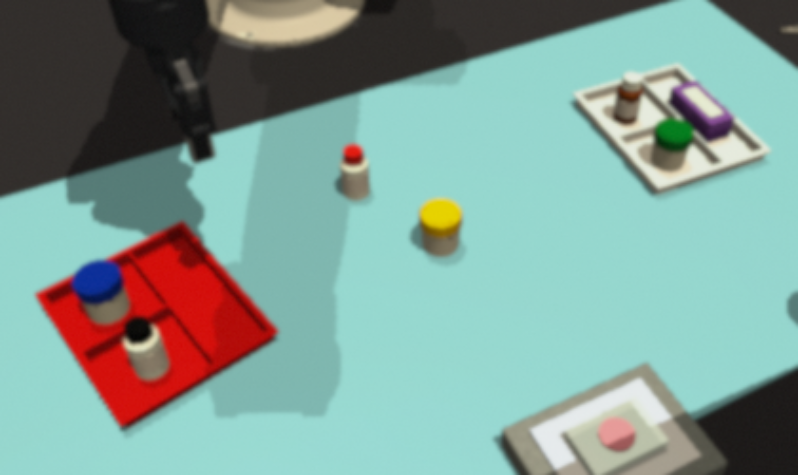

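All five items are upright or flat in their own bays, and both spares are still standing in place.

```bash
python3 -c "
from rig import r
print(r.finish_job())"
```

```text
the job is handed in; nothing more can be done
None
```

The job is handed in at about 35.5 s on the robot clock: both kits are complete, with each item set down in its own bay, and the final camera view shows the two spares still standing where they were.

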